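Pull the spark-trap filter plate and show it to the lamp

ROBOT

A 7-joint arm with a two-finger parallel gripper is mounted at the origin on the work surface. World frame = base frame: x ahead of the robot, y to its left, z up, the work surface at z = 0. Lengths are in m, angles in rad, forces in N, time in s.
With the tool pointing down it reaches from about 0.425 to 0.925 m from the base axis. Payload 6.8 kg.
Tool frame: the origin (TCP) lies at the very end of the fingers, on their centre line; the grasp point (between the pads) lies 19 mm behind it; z points along the fingers, y is the line along which they close (so a half turn about z gives the same grasp; the last joint's range is limited). The gripper opens to 85 mm and grips with 20 to 120 N. Pads are 22 mm wide; open, the fingers measure 114 mm over their backs; the gripper's body (76 mm by 85 mm) begins 54 mm behind the grasp point. The pads swing forward as they close: fully open they stand 13 mm farther back than shut.
Start: joints at [1.012, 0.477, 0.022, 1.555, -0.011, 1.109, -0.083], TCP at [0.294, -0.608, 0.231] pointing down, gripper open.
Joint ranges: [-2.96, 2.96], [-0.34, 2.1], [-1.41, 1.46], [0.24, 2.44], [-1.37, 4.51], [0.17, 1.92], [-2.96, 2.96]. Speed limits (rad/s): [2.39, 2.39, 3.14, 3.14, 3.14, 3.14, 3.14].

INTERFACE

Orientations are given as a rotation vector (axis times angle).
In Python, from bench import get_obs, viewer, r gives the robot as it stands. The module is installed in compiled form; this text tells all that it offers.
- The arm moves only by the tool play_rows, never from a script. Its argument "commands" is a list that holds one entry, the list of rows, each a list of 5 numbers: the gripper's target within -1 to 1 (shut at 1, half-way at 0, fully open at -1), then the shift along the tool's x, y, z scaled (see below), then the turn about the tool's z scaled (see below). A call has 1 to 12 rows; each row is the pose to reach, as a shift and turn from the pose commanded when the call began, along the tool's axes at that moment; what a row does not reach only later rows make up. The controller multiplies each number of a shift by 0.2 m and each number of a turn by pi/2 rad. A row lasts 1/12 s, in which the tool goes at most 41.7 mm and 7.16 degrees, less where a joint would pass 70% of its speed; a pose out of reach is approached as far as the arm can. A call with a number of a shift or a turn outside -1 to 1 is refused whole. A call with a gripper value outside its range is refused whole. The fingers move at their own pace and stop on an object; "grip_force" is the grip in N (left out, the last holds). Time passes only in rows, so rows that repeat a pose let the fingers close. It gives the time, the measured TCP pose, the force, the opening and the grip force at its end, in the units of the state.
- get_obs(): the state, without advancing time (a new reading comes with each control period).
- viewer.grab_frame(name): name is "side" or "top" or "wrist"; returns a dict with "pixels" (420x560x3 uint8, red, green, blue), "fovy" (degrees; the focal length in pixels is half the picture's height over the tangent of half this angle, whatever the lens; pixels are square), "cx", "cy" (the principal point, pixels), "distortion" ([k1, k2, p1, p2, k3] as OpenCV has them; the pictures are not rectified), "world_to_cam" (4x4, takes a point from world to camera coordinates); the wrist camera has in their place "hand_eye" (4x4, takes a point from camera to tool coordinates, whose origin is the TCP and whose axes are the flange's). Camera axes: x right, y up, looking along -z (the intrinsics and any distortion apply to the point x, -y, -z); pixel columns grow to the right and rows downward; lengths in m; the calibration is good to about 2 mm. A picture is of the moment at which its call begins: read the wrist's pose just before it. There is no depth.
- r.hand_in(): hands the job in; it is judged then, once.
Trained networks look in a picture, given as the dict that the camera call returned (one of the last four; its "shot" number tells which), for a name from the list of things; names that differ only in an ending like _2 or _b are one class to them, and where a whole thing is asked for, a point or a joint stands for the part that bears it (a point fixed in the world has none). Each returns a list of dicts, best first, with "score" (0 to 1); they miss things now and then, are a little off and sometimes report something else, mostly with a low value. They report only what shows in the picture. A call takes as long as a camera call. They do not tell look-alikes from the thing itself.
- viewer.trace(picture, thing): "pixels" (420x560 bool, what is visible of it) and "rect" ([left, top, right, bottom] in pixels, round what is visible of it).
The state is a dict: "clock": time; "joints": joint angles; "qvel": joint speeds; "tau": joint torques, N m; "tcp_pos": TCP position; "orientation": TCP orientation; "contact_force": force on the tool from outside, world axes, zero at the start; "moment": the same for the moment, N m; "grip_width": finger opening in m; "gripper_force": force on a finger pad.
Only numpy, scipy, OpenCV 4.12 (cv2) and the standard library are available. Lean on these libraries where they do the work, as an engineer would, in place of code of your own. Each camera call takes 0.05 s, during which the arm holds its last target. There are 200 camera calls.

TASK

A loose round bar lies on the closed flap of the grey spark-trap box: first put it away on top of the two bars in the wooden trough, saddled in the gap between them parallel with them and its ends about level with theirs, and let go of it. Then swing the flap open past upright so that it stays open, draw the filter plate up out of the box and hold it upright in front of the inspection lamp, broad face square to the lens, the mesh centred on the lens and about 100 mm from it. Finish while still holding the plate there, touching nothing else with it, the bars still stacked and the flap open; leave the brake disc, hammer and grinder where they are.

Things in the scene. Friction and masses are not known exactly. Their poses are not given: they have to be found in the camera images.
- housing: spark-trap box, grey steel, fixed, open on top under its flap: 170 (x) x 130 (y) x 94 mm high, walls and floor 5 mm. Origin: centre of its underside. Flap hinged along the -y top edge, its handle on the +y side. The filter plate stands on the floor in the middle, its ends in upright guide channels (3 to 4 mm play each way) at the x walls; 55 mm are free on both sides of it
- flap (a joint): opening angle of the flap, rad: 0 closed (level), 1.57 upright, 1.9 at its stop, leaning out to the box's -y side. Axis along the box's x; stiff hinge (0.35 N m friction), stays where left, 3 to 4 N at the handle lift it. Panel 170 x 130 x 8 mm, top 102 mm above the bench when closed; two ribs 5 mm high, 31 mm apart, along x in its middle hold bar_c
- flap_handle (a point): middle of the flap's handle: a round bar of 10 mm diameter along the box's x, 80 mm clear between its two end posts, in the plane of the panel and 38 mm beyond its free edge; 168 mm from the hinge, 98 mm above the bench when closed
- flap_hinge (a point): middle of the hinge line, 94 mm above the bench, at the -y wall of the box (axes as the housing when closed; it turns with the flap)
- plate: filter plate, hidden under the flap: steel frame with mesh, 152 (x) x 10 (y) x 56 mm (z), with a grip tab on the middle of its top edge, 40 (x) x 10 (y) x 26 mm (z), its top 82 mm above the plate's underside. 0.18 to 0.31 kg. Origin: centre of its underside, at the start 5 mm above the bench. Broad faces look to its +y and -y; its axes at the start are the housing's
- plate_mid (a point): the centre of the plate's mesh, 28 mm above its underside
- trough: low wooden trough fixed to the bench, 100 (x) x 106 (y) x 22 mm high, floor and walls 4 mm; bar_a and bar_b lie in it side by side along its x. Origin: centre of its underside. The third bar, saddled between them, has its axis about 69 mm above the bench, over the trough's middle line
- bar_a_center (a point): centre of the bar in the trough at its +y side: aluminium round bar 48 mm in diameter, 80 mm long, about 0.4 kg, lying along its own x
- bar_b_center (a point): centre of the bar in the trough at its -y side, same size
- bar_c: the loose bar on the flap, same size as the others, along its own x. Its own x axis stays along the bar; its origin lies on the surface of the bar and turns with it as it rolls, so use the point bar_c_center for position
- bar_c_center (a point): centre of the loose bar, at the start 126 mm above the bench, lying on the flap along the box's x, within 20 mm of the flap's middle
- lamp: inspection lamp fixed to the bench: round foot 100 mm across, black head 34 (x) x 110 (y) x 85 mm (z) centred 160 mm above the bench, its top at 203 mm. Origin: centre of the foot's underside. The lens looks to the lamp's -x
- lamp_lens (a point): centre of the white lens, on the lens face, 160 mm above the bench; the lamp shines along this frame's -x
- brake_disc: bystander: rusty brake disc, 240 mm across, 44 mm high, flat on the bench. Origin: centre of its underside
- hammer: bystander: hammer lying on the bench beyond the lamp, seen from the robot,, about 300 mm long
- grinder: bystander: angle grinder lying beyond the box, about 300 mm long, 75 mm high
There are look-alikes about, which are no part of the job. What is meant by the trough is not red or yellow, and is the larger of those in its own colour.

How it is judged:
On the way, in this order (a step that is already met when the one before it is completed fails the run):
1. the loose bar lies saddled on the two bars in the trough, let go (z of bar_c_center in the frame of trough between 0.064 and 0.074 m and y of bar_c_center in the frame of trough between -0.008 and 0.008 m and x of bar_c_center in the frame of trough between -0.025 and 0.025 m and angle between the x axis of bar_c and the x axis of trough, either way round below 0.2 rad and contact force between bar_c and the fingers below 0.1 N and linear speed of bar_c below 0.03 m/s), for 0.3 s.
2. the flap is open past upright with the plate still in the box (value of joint flap above 1.57 rad and z of plate_mid in the frame of housing below 0.05 m), for 0.2 s.
3. the plate is drawn up out of the box (z of plate in the frame of housing above 0.096 m), for 0.2 s.
At the end, for the whole second after the job is handed in: Plate held still, clear of lamp and box, upright and square to the lens within 0.2 rad, mesh centre 60-140 mm before the lens and within 25 mm of its axis sideways and in height; flap beyond 1.57 rad; bar_c saddled: axis 64-74 mm up, within 8 mm sideways, 25 mm lengthwise, 0.2 rad (x of plate_mid in the frame of lamp_lens between -0.14 and -0.06 m and y of plate_mid in the frame of lamp_lens between -0.025 and 0.025 m and z of plate_mid in the frame of lamp_lens between -0.025 and 0.025 m and angle between plate's own z axis and vertical below 0.2 rad and angle between the y axis of plate and the x axis of lamp_lens, either way round below 0.2 rad and contact force between plate and the fingers above 1 N and contact force between plate and lamp below 0.05 N and contact force between plate and housing below 0.05 N and linear speed of each of plate, bar_c below 0.03 m/s and value of joint flap above 1.57 rad and z of bar_c_center in the frame of trough between 0.064 and 0.074 m and y of bar_c_center in the frame of trough between -0.008 and 0.008 m and x of bar_c_center in the frame of trough between -0.025 and 0.025 m and angle between the x axis of bar_c and the x axis of trough, either way round below 0.2 rad and z of each of bar_a_center, bar_b_center in the frame of trough below 0.033 m); the arm keeps its last pose, push and grip.
It fails at once if the brake disc is moved by more than 20 mm (distance of brake_disc from where it was at the start of the episode above 0.02 m).
It fails at once if the hammer is moved by more than 20 mm (distance of hammer from where it was at the start of the episode above 0.02 m).
It fails at once if the grinder is moved by more than 20 mm (distance of grinder from where it was at the start of the episode above 0.02 m).
It also fails if it takes over 66 s, if anything falls off the work surface, if the arm or the gripper's body presses on something with over 40 N, if the wrist force passes 120 N, or if a joint passes its speed limit or range.

## Working session

There is one attempt and no reset: what is moved stays moved. The work goes in short steps, Python scripts to look and compute and a tool call to move; the robot and the scene stay as the last step left them, time stands still between calls to the robot, and variables do not carry over. Pictures are saved under pics/ and viewed, at most 14 in all, crops included, and the job is handed in when it is done.

Besides the shell and the picture viewer there is one more tool, called after "Emit:" in YAML: its name, and indented under it one key for each argument. play_rows: Moves the arm, as the interface text tells. Shifts and turns lie within -1 to 1; 1 stands for 0.2 m of shift or pi/2 rad of turn. Its arguments: {"type":"object","properties":{"commands":{"type":"array","items":{"type":"array","items":{"type":"array","items":{"type":"number","minimum":-1,"maximum":1}}}},"grip_force":{"type":"number"}},"required":["commands"]}

```bash
mkdir -p pics; cat > h.py <<'E'
import numpy as np, cv2
from scipy.spatial.transform import Rotation as R
from bench import get_obs, viewer, r
def cam(name):
    o=get_obs(); p=viewer.grab_frame(name)
    f=210/np.tan(np.radians(p["fovy"])/2)
    p["K"]=np.array([[f,0,p["cx"]],[0,f,p["cy"]],[0,0,1.]])
    if "world_to_cam" in p: C=np.linalg.inv(np.array(p["world_to_cam"]))
    else:
        T=np.eye(4);T[:3,:3]=R.from_rotvec(o["orientation"]).as_matrix();T[:3,3]=o["tcp_pos"];C=T@np.array(p["hand_eye"])
    p["C"]=C; return p
def ray(p,uv):
    n=cv2.undistortPoints(np.array(uv,float).reshape(-1,1,2),p["K"],np.array(p["distortion"],float)).reshape(-1,2)
    d=np.c_[n[:,0],-n[:,1],-np.ones(len(n))]@p["C"][:3,:3].T
    return p["C"][:3,3],d/np.linalg.norm(d,axis=1)[:,None]
def onz(p,uv,z):
    c,d=ray(p,uv); return c+d*((z-c[2])/d[:,2])[:,None]
def proj(p,X):
    q=(np.c_[np.atleast_2d(X),np.ones(len(np.atleast_2d(X)))]@np.linalg.inv(p["C"]).T)[:,:3]*[1,-1,-1]
    return cv2.projectPoints(q,np.zeros(3),np.zeros(3),p["K"],np.array(p["distortion"],float))[0].reshape(-1,2)
def tri(p1,u1,p2,u2):
    A=np.zeros((3,3));b=np.zeros(3)
    for p,u in((p1,u1),(p2,u2)):
        c,d=ray(p,[u]);M=np.eye(3)-np.outer(d[0],d[0]);A+=M;b+=M@c
    return np.linalg.solve(A,b)
def save(p,n): cv2.imwrite(f"pics/{n}.png",np.ascontiguousarray(p["pixels"][:,:,::-1]))
E
python3 - <<'E'
from h import *
np.set_printoptions(precision=4,suppress=True)
o=get_obs();print(o)
for n in("top","side"):
    p=cam(n);save(p,n+"0");print(n,p["C"],p["K"][0,0],p["distortion"])
    for t in("housing","flap","flap_handle","bar_c","bar_a_center","trough","lamp","lamp_lens","brake_disc","hammer","grinder"):
        print(t,[(round(d["score"],2),np.round(d["rect"]).tolist()) for d in viewer.trace(p,t)][:4])
E
```

```text
{'clock': 0.0, 'joints': array([ 1.0119,  0.4778,  0.0224,  1.5565, -0.0115,  1.1093, -0.0831]), 'qvel': array([-0.0006,  0.0001,  0.0017,  0.    , -0.0007,  0.0009, -0.0004]), 'tau': array([  0.0007, -59.6452,   1.6084, -28.1198,   0.0125,   0.0095,
        -0.    ]), 'tcp_pos': array([ 0.2938, -0.6071,  0.2303]), 'orientation': array([-3.0604, -0.7018,  0.0009]), 'contact_force': array([-0.0409, -0.4508,  0.6205]), 'moment': array([-0.0031, -0.0055, -0.0361]), 'gripper_force': 0.0, 'grip_width': 0.0852060786999647}
top [[-0.0021  0.9861 -0.1659  0.4066]
 [-1.     -0.0033 -0.0071  0.0329]
 [-0.0076  0.1659  0.9861  1.142 ]
 [ 0.      0.      0.      1.    ]] 403.0465066873454 [-0.0355  0.      0.      0.      0.    ]
housing [(0.82, [223.0, 175.0, 296.0, 266.0]), (0.75, [169.0, 103.0, 282.0, 160.0]), (0.74, [219.0, 196.0, 292.0, 266.0])]
flap [(0.7, [220.0, 195.0, 297.0, 268.0])]
flap_handle [(0.71, [221.0, 196.0, 293.0, 268.0])]
bar_c [(0.84, [251.0, 206.0, 274.0, 241.0])]
bar_a_center [(0.6, [365.0, 210.0, 379.0, 240.0]), (0.21, [359.0, 205.0, 402.0, 245.0])]
trough [(0.97, [360.0
[... 592 characters left out ...]
(0.59, [250.0, 210.0, 329.0, 283.0])]
flap [(0.88, [260.0, 213.0, 333.0, 266.0]), (0.55, [214.0, 155.0, 281.0, 204.0])]
flap_handle [(0.61, [257.0, 210.0, 330.0, 265.0])]
bar_c [(0.92, [274.0, 214.0, 305.0, 237.0])]
bar_a_center [(0.7, [303.0, 176.0, 331.0, 192.0]), (0.27, [249.0, 211.0, 330.0, 282.0])]
trough [(0.86, [329.0, 150.0, 351.0, 172.0]), (0.75, [352.0, 170.0, 381.0, 201.0]), (0.73, [300.0, 179.0, 334.0, 200.0]), (0.65, [298.0, 203.0, 322.0, 223.0])]
lamp [(0.97, [245.0, 306.0, 293.0, 374.0])]
lamp_lens [(0.73, [247.0, 305.0, 298.0, 375.0])]
brake_disc [(0.87, [213.0, 156.0, 281.0, 206.0])]
hammer [(0.81, [166.0, 285.0, 240.0, 362.0])]
grinder [(0.85, [152.0, 210.0, 235.0, 286.0])]
```

View pics/top0.png

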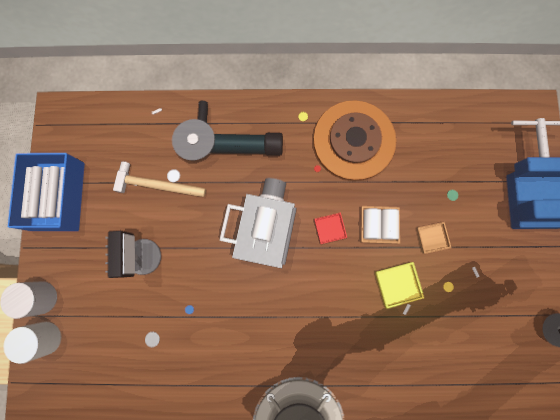

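View pics/side0.png

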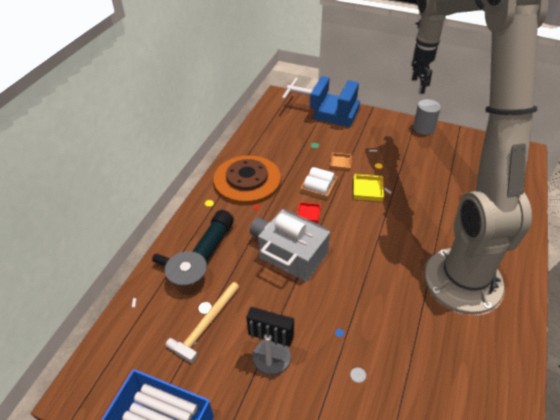

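The top view shows several trays. The wooden tray at (380,225) holds two bars, the small wooden tray at (434,238) is empty, and the red (331,229) and yellow (400,285) ones are ruled out by colour. The trough meant is the larger wooden one at (380,225). The box with bar_c is at (265,230), and the lamp is at (120–145,255) with its lens facing right (-y).

```bash
python3 - <<'E'
from h import *
np.set_printoptions(precision=4,suppress=True)
T=cam("top");S=cam("side")
def cen(p,t,i=0):
    d=viewer.trace(p,t)[i]; ys,xs=np.nonzero(d["pixels"]); return [xs.mean(),ys.mean()],d
a,da=cen(T,"bar_c");b,db=cen(S,"bar_c")
print("barc tri",tri(T,a,S,b),"onz",onz(T,[a],.13),onz(S,[b],.13))
r1=cv2.minAreaRect(np.argwhere(da["pixels"])[:,::-1].astype(np.float32));print(onz(T,cv2.boxPoints(r1),.126))
d=[d for d in viewer.trace(T,"trough") if 355<d["rect"][0]<365][0]
r1=cv2.minAreaRect(np.argwhere(d["pixels"])[:,::-1].astype(np.float32));q=onz(T,cv2.boxPoints(r1),.022);print("trough",q,q.mean(0))
for p in(T,S):
    for t in ("lamp_lens","lamp"):
        d=viewer.trace(p,t)[0];r1=cv2.minAreaRect(np.argwhere(d["pixels"])[:,::-1].astype(np.float32));print(t,r1)
print("flap corners",onz(T,[[246,195],[296,207],[283,267],[234,258]],.102))
print("lens top edge", onz(T,[[129,233],[134,274]],.203))
im=T["pixels"][:,:,::-1]
c=lambda x0,y0:cv2.resize(np.ascontiguousarray(im[y0:y0+100,x0:x0+133]),(400,300),interpolation=cv2.INTER_CUBIC)
i2=S["pixels"][:,:,::-1]; c2=lambda x0,y0:cv2.resize(np.ascontiguousarray(i2[y0:y0+100,x0:x0+133]),(400,300),interpolation=cv2.INTER_CUBIC)
cv2.imwrite("pics/crops.png",np.vstack([np.hstack([c(330,180),c(80,200)]),np.hstack([c(200,170),c2(210,290)])]))
E
```

```text
barc tri [0.5225 0.0868 0.1264] onz [[0.5225 0.0867 0.13  ]] [[0.5209 0.0898 0.13  ]]
[[0.4867 0.1189 0.126 ]
 [0.5697 0.1017 0.126 ]
 [0.5591 0.0544 0.126 ]
 [0.4765 0.0721 0.126 ]]
trough [[ 0.5834 -0.177   0.022 ]
 [ 0.583  -0.287   0.022 ]
 [ 0.4791 -0.2819  0.022 ]
 [ 0.4796 -0.1735  0.022 ]] [ 0.5312 -0.2298  0.022 ]
lamp_lens ((133.1905059814453, 252.54891967773438), (48.22563171386719, 55.520267486572266), 88.45184326171875)
lamp ((133.5, 253.5), (47.0, 55.0), 90.0)
lamp_lens ((270.5, 340.0), (68.0, 49.0), 90.0)
lamp ((270.0, 340.0), (68.0, 48.0), 90.0)
flap corners [[0.601  0.1363 0.102 ]
 [0.5687 0.0052 0.102 ]
 [0.4139 0.0395 0.102 ]
 [0.4369 0.165  0.102 ]]
lens top edge [[0.4923 0.4009 0.203 ]
 [0.3972 0.3836 0.203 ]]
```

View pics/crops.png

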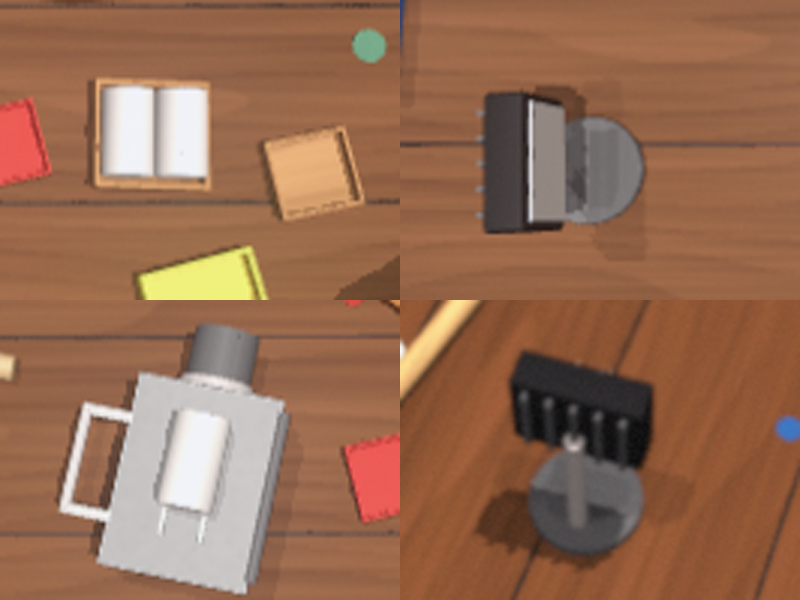

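The crop confirms it: the large wooden tray with the two bars is the trough, and the small wooden one beside it is empty. The lens is the light face of the lamp, facing -y. Next I move toward the bar.

```bash
cat >> h.py <<'E'
def yaw():
    m=R.from_rotvec(get_obs()["orientation"]).as_matrix(); return np.arctan2(m[1,0],m[0,0])
def go(xyz,yw):
    o=get_obs();m=R.from_rotvec(o["orientation"]).as_matrix();d=m.T@(np.array(xyz)-o["tcp_pos"])
    t=(yaw()-yw+np.pi/2)%np.pi-np.pi/2
    print("clock",round(o["clock"],2),"units",np.round(d/.2,3),"turn",round(t/(np.pi/2),3),"now",np.round(o["tcp_pos"],4),"yaw",round(yaw(),4),"w",round(o["grip_width"],4),"F",np.round(o["contact_force"],1))
E
python3 - <<'E'
from h import *
T=cam("top")
print("lens top",onz(T,[[122.7,232],[122.7,274]],.203),"bot",onz(T,[[135,236],[134.5,276]],.1175))
go([.52,.087,.27],-.205)
E
```

```text
lens top [[0.49463322 0.41603103 0.203     ]
 [0.39713939 0.41012359 0.203     ]] bot [[0.49235416 0.41833545 0.1175    ]
 [0.39138265 0.41400682 0.1175    ]]
clock 1.7 units [ 2.53  -2.634 -0.194] turn 0.417 now [ 0.2941 -0.6076  0.2313] yaw 0.4508 w 0.0857 F [0.3 0.2 0.4]
```

Emit:
play_rows:
  commands:
    - [[-1,0.85,-0.9,-0.07,0],[-1,0.85,-0.9,-0.07,0],[-1,0.85,-0.9,-0.07,0],[-1,0.85,-0.9,-0.07,0],[-1,0.85,-0.9,-0.07,0],[-1,0.85,-0.9,-0.07,0],[-1,0.85,-0.9,-0.07,0]]

```text
clock: 2.28
tcp_pos: [0.3725, -0.3636, 0.246]
orientation: [-3.056, -0.718, -0.004]
contact_force: [-0.2, -0.8, -0.6]
grip_width: 0.0857
gripper_force: 0.0
```

Emit:
play_rows:
  commands:
    - [[-1,0.85,-0.87,-0.07,0.417],[-1,0.85,-0.87,-0.07,0.417],[-1,0.85,-0.87,-0.07,0.417],[-1,0.85,-0.87,-0.07,0.417],[-1,0.85,-0.87,-0.07,0.417],[-1,0.85,-0.87,-0.07,0.417],[-1,0.85,-0.87,-0.07,0.417]]

```text
clock: 2.87
tcp_pos: [0.4471, -0.1371, 0.2599]
orientation: [-3.124, 0.323, -0.002]
contact_force: [1.1, 0.4, -0.4]
grip_width: 0.0855
gripper_force: 0.0
```

```bash
python3 - <<'E'
from h import *
go([.52,.087,.27],-.205)
p=cam("wrist");save(p,"w1");print(p["hand_eye"],p["K"][0,0])
for t in ("trough","bar_a_center"):
    print(t,[(round(d["score"],2),np.round(d["rect"]).tolist()) for d in viewer.trace(p,t)][:4])
E
```

```text
clock 2.87 units [ 0.127 -1.171 -0.049] turn -0.001 now [ 0.4471 -0.1371  0.2599] yaw -0.2061 w 0.0855 F [ 1.1  0.4 -0.4]
[[-1.14802984e-04  9.58204205e-01  2.86085105e-01  7.20392042e-02]
 [ 9.99999732e-01 -9.66704595e-05  7.25074430e-04 -2.29291022e-04]
 [ 7.22425347e-04  2.86085112e-01 -9.58203938e-01 -1.43230456e-01]
 [ 0.00000000e+00  0.00000000e+00  0.00000000e+00  1.00000000e+00]] 363.5521664919915
trough [(0.83, [178.0, 63.0, 274.0, 160.0]), (0.65, [297.0, 14.0, 416.0, 134.0]), (0.64, [356.0, 159.0, 481.0, 277.0]), (0.59, [460.0, 37.0, 547.0, 133.0])]
bar_a_center [(0.81, [306.0, 29.0, 366.0, 122.0]), (0.29, [3.0, 114.0, 26.0, 222.0])]
```

View pics/w1.png

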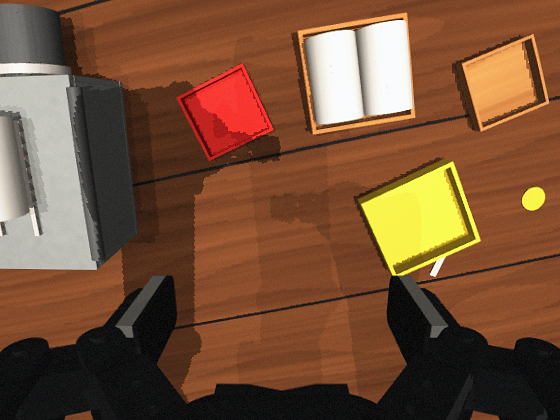

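Emit:
play_rows:
  commands:
    - [[-1,0.06,-0.6,-0.05,0],[-1,0.127,-1,-0.05,0],[-1,0.127,-1,-0.05,0],[-1,0.127,-1,-0.05,0],[-1,0.127,-1,-0.05,0],[-1,0.127,-1,-0.05,0],[-1,0.127,-1,-0.05,0]]

```text
clock: 3.6
tcp_pos: [0.5119, 0.0503, 0.2691]
orientation: [-3.126, 0.316, 0.0]
contact_force: [-0.0, -0.4, -0.2]
grip_width: 0.0855
gripper_force: 0.0
```

```bash
python3 - <<'E'
from h import *
np.set_printoptions(precision=4,suppress=True)
go([.52,.087,.27],-.205)
p=cam("wrist");save(p,"w2")
d=viewer.trace(p,"bar_c")[0];print(d["score"],d["rect"])
cnt=np.argwhere(d["pixels"])[:,::-1].astype(np.float32)
q=cv2.boxPoints(cv2.minAreaRect(cnt));w=onz(p,q,.13);print("bar",q,w,w.mean(0))
E
```

```text
clock 3.6 units [ 0.003 -0.188 -0.004] turn 0.002 now [0.5119 0.0503 0.2691] yaw -0.2018 w 0.0855 F [-0.  -0.4 -0.2]
0.56 [205.2, 141.3, 261.3, 255.8]
bar [[199.8755 141.2762]
 [263.7298 140.2463]
 [265.5106 250.6531]
 [201.6562 251.683 ]] [[0.5698 0.1028 0.13  ]
 [0.5605 0.0546 0.13  ]
 [0.4714 0.0726 0.13  ]
 [0.4811 0.1253 0.13  ]] [0.5207 0.0888 0.13  ]
```

View pics/w2.png

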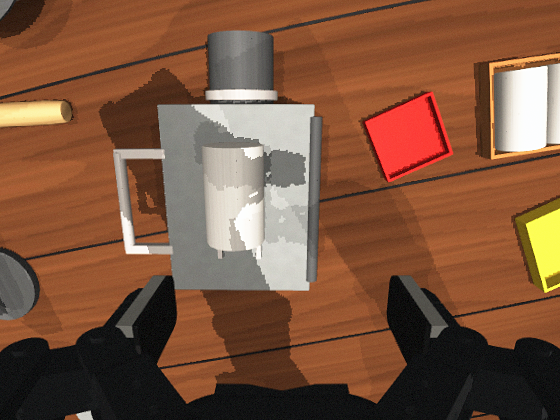

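w2 shows the flap with corners (158,106), (314,105), (310,290), (173,290), the handle bar running from (119,152) to (129,250), and bar_c at (203–265,142–250).

```bash
python3 - <<'E'
from h import *
np.set_printoptions(precision=4,suppress=True)
p=cam("wrist")
f=onz(p,[[158,106],[314,105],[310,290],[173,290]],.102);print("flap",f,f.mean(0))
e=f[1]-f[2]+f[0]-f[3];print("yaw x",np.arctan2(e[1],e[0]))
e=f[0]-f[1]+f[3]-f[2];print("yaw y-90",np.arctan2(-e[0],e[1]))
h=onz(p,[[119,152],[129,250]],.098);print("handle",h,h.mean(0))
b=onz(p,[[203,146],[264,147],[263,249],[208,248]],.126);print("bar",b,b.mean(0))
p["C"]=None
T=np.eye(4);T[:3,:3]=R.from_rotvec([-3.124,.323,-.002]).as_matrix();T[:3,3]=[.4471,-.1371,.2599];p["C"]=T@np.array(p["hand_eye"])
q=onz(p,[[297,31],[407,13],[415,117],[313,134]],.022);print("trough",q,q.mean(0))
e=q[0]-q[3]+q[1]-q[2];print("yaw",np.arctan2(e[1],e[0]))
# bars gap line
g=onz(p,[[355,30],[366,118]],.04);print("gap",g)
go([.521,.087,.112],-.205)
E
```

```text
flap [[0.6034 0.1325 0.102 ]
 [0.5772 0.0064 0.102 ]
 [0.4117 0.0407 0.102 ]
 [0.4383 0.169  0.102 ]] [0.5076 0.0871 0.102 ]
yaw x -0.21069700188845997
yaw y-90 -0.20454475303427427
handle [[0.5741 0.1786 0.098 ]
 [0.485  0.1994 0.098 ]] [0.5295 0.189  0.098 ]
bar [[0.5651 0.0989 0.126 ]
 [0.5544 0.0525 0.126 ]
 [0.4712 0.072  0.126 ]
 [0.4816 0.1174 0.126 ]] [0.5181 0.0852 0.126 ]
trough [[ 0.5839 -0.1804  0.022 ]
 [ 0.5792 -0.2872  0.022 ]
 [ 0.4804 -0.2831  0.022 ]
 [ 0.4843 -0.1774  0.022 ]] [ 0.532 -0.232  0.022]
yaw -0.0351954540180795
gap [[ 0.571  -0.2315  0.04  ]
 [ 0.4906 -0.2295  0.04  ]]
clock 3.75 units [ 0.008 -0.206  0.784] turn -0.002 now [0.5111 0.0471 0.2689] yaw -0.2077 w 0.0851 F [-0.1 -0.4 -0.2]
```

Emit:
play_rows:
  commands:
    - [[-1,0.008,-0.206,0.1,0],[-1,0.008,-0.206,0.25,0],[-1,0.008,-0.206,0.4,0],[-1,0.008,-0.206,0.55,0],[-1,0.008,-0.206,0.7,0],[-1,0.008,-0.206,0.79,0],[-1,0.008,-0.206,0.79,0],[-1,0.008,-0.206,0.79,0]]

```text
clock: 4.42
tcp_pos: [0.5208, 0.088, 0.1109]
orientation: [3.124, -0.324, -0.003]
contact_force: [1.0, 0.2, 0.5]
grip_width: 0.0852
gripper_force: 0.0
```

Emit:
play_rows:
  commands:
    - [[1,0,0,0,0],[1,0,0,0,0],[1,0,0,0,0],[1,0,0,0,0],[1,0,0,0,0],[1,0,0,0,0],[1,0,0,0,0],[1,0,0,0,0]]
  grip_force: 40

```text
clock: 5.08
tcp_pos: [0.5222, 0.0888, 0.1131]
orientation: [3.124, -0.322, 0.004]
contact_force: [-2.1, -3.8, 9.0]
grip_width: 0.0471
gripper_force: 39.8
```

Emit:
play_rows:
  commands:
    - [[1,0,0,-0.1,0],[1,0,0,-0.25,0],[1,0,0,-0.4,0],[1,0,0,-0.4,0],[1,0,0,-0.4,0]]

```text
clock: 5.5
tcp_pos: [0.5223, 0.09, 0.1931]
orientation: [-3.124, 0.321, -0.006]
contact_force: [-0.8, -0.0, -4.8]
grip_width: 0.0469
gripper_force: 43.9
```

```bash
python3 - <<'E'
from h import *
go([.531,-.231,.2],-.035)
E
```

```text
clock 5.5 units [ 0.369  1.563 -0.035] turn -0.108 now [0.5223 0.09   0.1931] yaw -0.2045 w 0.0469 F [-0.8 -0.  -4.8]
```

Emit:
play_rows:
  commands:
    - [[1,0.1,0.4,-0.03,0],[1,0.2,0.9,-0.03,0],[1,0.2,0.9,-0.03,0],[1,0.2,0.9,-0.03,0],[1,0.2,0.9,-0.03,0],[1,0.2,0.9,-0.03,0]]

```text
clock: 6.0
tcp_pos: [0.5219, -0.1013, 0.1954]
orientation: [3.121, -0.334, -0.005]
contact_force: [0.3, 0.4, -4.2]
grip_width: 0.0468
gripper_force: 43.7
```

Emit:
play_rows:
  commands:
    - [[1,0.1,0.4,0,-0.108],[1,0.169,0.66,0,-0.108],[1,0.169,0.66,0,-0.108],[1,0.169,0.66,0,-0.108],[1,0.169,0.66,0,-0.108],[1,0.169,0.66,0,-0.108]]

```text
clock: 6.5
tcp_pos: [0.529, -0.2311, 0.1954]
orientation: [-3.14, 0.058, 0.005]
contact_force: [0.1, 1.3, -4.0]
grip_width: 0.0464
gripper_force: 43.7
```

```bash
python3 - <<'E'
from h import *
np.set_printoptions(precision=4,suppress=True)
go([.531,-.231,.06],-.035)
p=cam("wrist");save(p,"w3")
for t in("trough","bar_a_center","bar_b_center","bar_c"):
    print(t,[(round(d["score"],2),np.round(d["rect"]).tolist()) for d in viewer.trace(p,t)][:4])
E
```

```text
clock 6.5 units [ 0.012 -0.     0.677] turn -0.001 now [ 0.529  -0.2311  0.1954] yaw -0.0371 w 0.0464 F [ 0.1  1.3 -4. ]
trough [(0.94, [335.0, 336.0, 351.0, 387.0]), (0.64, [79.0, 149.0, 188.0, 243.0]), (0.62, [395.0, 169.0, 490.0, 259.0]), (0.57, [220.0, 127.0, 347.0, 190.0])]
bar_a_center [(0.82, [228.0, 141.0, 286.0, 187.0])]
bar_b_center [(0.63, [284.0, 140.0, 342.0, 186.0])]
bar_c [(0.73, [216.0, 182.0, 347.0, 393.0]), (0.21, [223.0, 124.0, 346.0, 190.0])]
```

View pics/w3.png

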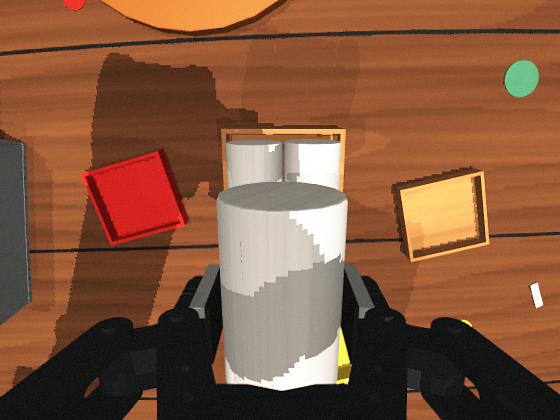

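w3 shows bar_c held level, with its end face at (218–347,183–210), over the gap between the trough bars at (284,142–182). The trough's far edge runs from (222,130) to (346,129).

```bash
python3 - <<'E'
from h import *
np.set_printoptions(precision=4,suppress=True)
p=cam("wrist");o=get_obs()
m=R.from_rotvec(o["orientation"]).as_matrix()
t=lambda w:(w-o["tcp_pos"])@m
print("trough corners tool",t(onz(p,[[222,130],[346,129]],.022)))
print("gap tool",t(onz(p,[[285,145],[285,180]],.05)))
z=o["tcp_pos"][2]+.015
print("barc end top / sides",t(onz(p,[[284,183]],z+.024)),t(onz(p,[[218,197],[347,197]],z)))
go([.531,-.231,.06],-.035)
E
```

```text
trough corners tool [[ 0.0524 -0.0519  0.1751]
 [ 0.0533  0.0545  0.1751]]
gap tool [[0.0425 0.002  0.1471]
 [0.0144 0.002  0.1471]]
barc end top / sides [[ 0.0505  0.     -0.039 ]] [[ 0.0403 -0.0238 -0.015 ]
 [ 0.0404  0.0231 -0.015 ]]
clock 6.8 units [0.004 0.009 0.686] turn 0.002 now [ 0.5304 -0.2292  0.1971] yaw -0.0325 w 0.0466 F [ 0.6 -0.3 -4. ]
```

Emit:
play_rows:
  commands:
    - [[1,0.015,0.009,0.1,0],[1,0.015,0.009,0.25,0],[1,0.015,0.009,0.4,0],[1,0.015,0.009,0.55,0],[1,0.015,0.009,0.63,0],[1,0.015,0.009,0.66,0],[1,0.015,0.009,0.66,0],[1,0.015,0.009,0.66,0]]

```text
clock: 7.47
tcp_pos: [0.534, -0.2323, 0.0661]
orientation: [3.141, -0.053, 0.002]
contact_force: [0.1, 0.1, -3.6]
grip_width: 0.0466
gripper_force: 43.5
```

Emit:
play_rows:
  commands:
    - [[1,0,0,0.015,0],[1,0,0,0.03,0],[1,0,0,0.045,0],[1,0,0,0.045,0]]

```text
clock: 7.8
tcp_pos: [0.5337, -0.2324, 0.0567]
orientation: [3.141, -0.054, 0.002]
contact_force: [-0.1, 0.0, -3.7]
grip_width: 0.0468
gripper_force: 43.7
```

Emit:
play_rows:
  commands:
    - [[1,0,0,0.01,0],[1,0,0,0.02,0],[1,0,0,0.02,0]]

```text
clock: 8.05
tcp_pos: [0.5339, -0.2325, 0.0563]
orientation: [3.14, -0.055, 0.002]
contact_force: [-10.7, 4.8, 31.7]
grip_width: 0.046
gripper_force: 47.3
```

Emit:
play_rows:
  commands:
    - [[1,0,0,-0.015,0],[0.6,0,0,-0.015,0],[0.3,0,0,-0.015,0],[0,0,0,-0.015,0],[-0.2,0,0,-0.015,0],[-0.4,0,0,-0.015,0],[-0.4,0,0,-0.015,0],[-0.4,0,0,-0.015,0]]

```text
clock: 8.72
tcp_pos: [0.5331, -0.2326, 0.0551]
orientation: [-3.141, 0.055, 0.0]
contact_force: [0.7, -0.2, 0.2]
grip_width: 0.0598
gripper_force: 0.0
```

Emit:
play_rows:
  commands:
    - [[-1,0,0,0,0],[-1,0,0,0,0],[-1,0,0,-0.03,0],[-1,0,0,-0.15,0],[-1,0,0,-0.3,0],[-1,0,0,-0.5,0],[-1,0,0,-0.7,0],[-1,0,0,-0.85,0],[-1,0,0,-0.85,0],[-1,0,0,-0.85,0]]

```text
clock: 9.55
tcp_pos: [0.5344, -0.2329, 0.228]
orientation: [3.139, -0.054, 0.007]
contact_force: [-0.2, -0.8, -0.5]
grip_width: 0.0853
gripper_force: 0.0
```

```bash
python3 - <<'E'
from h import *
np.set_printoptions(precision=4,suppress=True)
T=cam("top")
for t in ("trough","bar_c"):
    for d in viewer.trace(T,t):
        ys,xs=np.nonzero(d["pixels"]);print(t,round(d["score"],2),d["rect"],onz(T,[[xs.mean(),ys.mean()]],.022 if t=="trough" else .08))
w=cam("wrist")
a=cv2.resize(np.ascontiguousarray(w["pixels"][:,:,::-1]),(533,400));b=np.ascontiguousarray(T["pixels"][190:270,340:394,::-1]);b=cv2.resize(b,(266,400),interpolation=cv2.INTER_CUBIC)
cv2.imwrite("pics/s1.png",np.hstack([a,b]))
go([.5284,.1876,.25],-.207)
E
```

```text
trough 0.95 [375.9, 262.4, 426.0, 305.5] [[ 0.3655 -0.2764  0.022 ]]
trough 0.85 [312.9, 215.3, 349.6, 246.2] [[ 0.5211 -0.0915  0.022 ]]
trough 0.78 [358.3, 206.9, 401.9, 245.3] [[ 0.5015 -0.2106  0.022 ]]
trough 0.58 [417.2, 226.9, 438.7, 253.1] [[ 0.4882 -0.3603  0.022 ]]
bar_c 0.56 [374.8, 214.0, 390.9, 236.1] [[ 0.5203 -0.228   0.08  ]]
clock 9.75 units [-0.092 -2.097 -0.129] turn 0.11 now [ 0.5322 -0.2322  0.2238] yaw -0.0345 w 0.0854 F [-0.5  0.9  0.4]
```

View pics/s1.png

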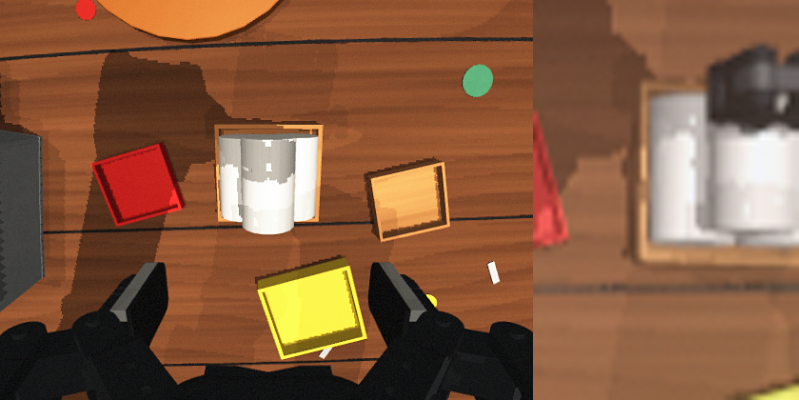

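The wrist view shows bar_c saddled between the two bars at (268,185), parallel and level with them. Next is the flap.

Emit:
play_rows:
  commands:
    - [[-1,-0.03,-0.5,-0.05,0],[-1,-0.04,-1,-0.05,0],[-1,-0.04,-1,-0.05,0],[-1,-0.04,-1,-0.05,0],[-1,-0.04,-1,-0.05,0],[-1,-0.04,-1,-0.05,0],[-1,-0.04,-1,-0.05,0]]

```text
clock: 10.33
tcp_pos: [0.5315, -0.0297, 0.2344]
orientation: [-3.141, 0.046, 0.003]
contact_force: [-0.6, -0.4, 0.2]
grip_width: 0.0853
gripper_force: 0.0
```

Emit:
play_rows:
  commands:
    - [[-1,-0.04,-0.5,0,0.11],[-1,-0.04,-0.95,0,0.11],[-1,-0.04,-0.95,0,0.11],[-1,-0.04,-0.95,0,0.11],[-1,-0.04,-0.95,0,0.11],[-1,-0.04,-0.95,0,0.11],[-1,-0.04,-0.95,0,0.11]]

```text
clock: 10.92
tcp_pos: [0.5304, 0.1582, 0.2342]
orientation: [3.124, -0.322, -0.003]
contact_force: [0.5, -0.2, -0.2]
grip_width: 0.0855
gripper_force: 0.0
```

```bash
python3 - <<'E'
from h import *
np.set_printoptions(precision=4,suppress=True)
p=cam("wrist");save(p,"w4")
for t in("flap_handle","flap"):
    print(t,[(round(d["score"],2),np.round(d["rect"]).tolist()) for d in viewer.trace(p,t)][:3])
go([.5284,.1876,.085],-.207)
E
```

```text
flap_handle [(0.82, [234.0, 97.0, 470.0, 308.0])]
flap [(0.64, [234.0, 94.0, 467.0, 306.0])]
clock 11.07 units [-0.046 -0.157  0.747] turn -0.002 now [0.531  0.1551 0.2345] yaw -0.2109 w 0.0851 F [ 0.4 -0.2 -0.4]
```

View pics/w4.png

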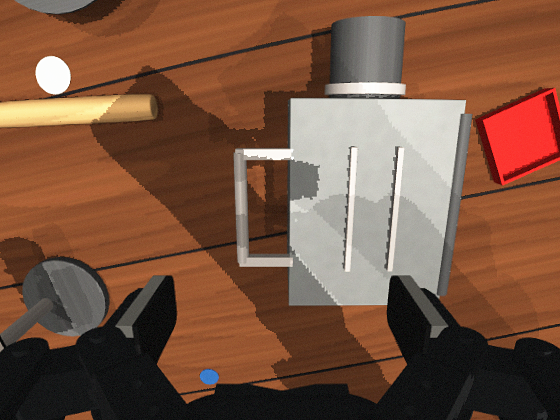

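w4 shows the flap clear of the bar, with the handle bar running from (239,152) to (244,262).

```bash
python3 - <<'E'
from h import *
np.set_printoptions(precision=4,suppress=True)
p=cam("wrist")
h=onz(p,[[240,154],[244.5,262]],.098);print(h,h.mean(0))
f=onz(p,[[291,99],[465,100],[290,305]],.102);print("flap",f)
b=onz(p,[[352,148],[348,270],[400,148],[391,270]],.107);print("ribs",b.mean(0))
c=h.mean(0);go([c[0],c[1],.081],-.207)
E
```

```text
[[0.5735 0.1787 0.098 ]
 [0.4853 0.1967 0.098 ]] [0.5294 0.1877 0.098 ]
flap [[0.6049 0.1323 0.102 ]
 [0.5785 0.0066 0.102 ]
 [0.4397 0.1673 0.102 ]]
ribs [0.5091 0.0872 0.107 ]
clock 11.12 units [-0.041 -0.158  0.768] turn -0.003 now [0.531  0.1552 0.2347] yaw -0.211 w 0.0856 F [-0.1 -0.2  0.2]
```

Handle centre is (0.529,0.188). I'll close the fingers to about 32 mm, go down and grip.

Emit:
play_rows:
  commands:
    - [[0.25,-0.041,-0.158,0.1,0],[0.25,-0.041,-0.158,0.2,0],[0.25,-0.041,-0.158,0.3,0],[0.25,-0.041,-0.158,0.4,0],[0.25,-0.041,-0.158,0.4,0],[0.25,-0.041,-0.158,0.5,0],[0.25,-0.041,-0.158,0.6,0],[0.25,-0.041,-0.158,0.7,0],[0.25,-0.041,-0.158,0.76,0],[0.25,-0.041,-0.158,0.76,0],[0.25,-0.041,-0.158,0.76,0]]

```text
clock: 12.03
tcp_pos: [0.5295, 0.1899, 0.0837]
orientation: [3.124, -0.327, -0.0]
contact_force: [0.3, 0.1, 0.4]
grip_width: 0.032
gripper_force: 0.0
```

Emit:
play_rows:
  commands:
    - [[0.9,0,0,0,0],[0.9,0,0,0,0],[0.9,0,0,0,0],[0.9,0,0,0,0],[0.9,0,0,0,0]]
  grip_force: 20

```text
clock: 12.45
tcp_pos: [0.5302, 0.1909, 0.0847]
orientation: [-3.124, 0.325, -0.004]
contact_force: [0.0, -0.2, 7.2]
grip_width: 0.009
gripper_force: 20.9
```

```bash
python3 - <<'E'
from h import *
o=get_obs();go(o["tcp_pos"],-.207);print(o["gripper_force"])
# arc in tool y/z: handle r=.168, z above hinge ~.004
r0=np.hypot(.168,.004);a0=np.arctan2(.004,.168)
for a in np.arange(.0,1.86,.15):
    print(round(a,2),"y",round((r0*np.cos(a0)-r0*np.cos(a0+a))/.2,3),"z",round(-(r0*np.sin(a0+a)-r0*np.sin(a0))/.2,3))
E
```

```text
clock 12.45 units [0. 0. 0.] turn -0.0 now [0.5302 0.1909 0.0847] yaw -0.2075 w 0.009 F [ 0.  -0.2  7.2]
20.870743095874786
0.0 y 0.0 z -0.0
0.15 y 0.012 z -0.125
0.3 y 0.043 z -0.247
0.45 y 0.092 z -0.363
0.6 y 0.158 z -0.471
0.75 y 0.239 z -0.567
0.9 y 0.334 z -0.65
1.05 y 0.439 z -0.719
1.2 y 0.554 z -0.77
1.35 y 0.676 z -0.804
1.5 y 0.801 z -0.819
1.65 y 0.926 z -0.816
1.8 y 1.05 z -0.793
```

Emit:
play_rows:
  commands:
    - [[0.9,0,0.003,-0.06,0],[0.9,0,0.012,-0.125,0],[0.9,0,0.026,-0.187,0],[0.9,0,0.043,-0.247,0],[0.9,0,0.066,-0.306,0],[0.9,0,0.092,-0.363,0],[0.9,0,0.124,-0.418,0],[0.9,0,0.158,-0.471,0],[0.9,0,0.197,-0.52,0],[0.9,0,0.239,-0.567,0],[0.9,0,0.285,-0.61,0],[0.9,0,0.334,-0.65,0]]

```text
clock: 13.45
tcp_pos: [0.5172, 0.1285, 0.2165]
orientation: [-3.119, 0.321, -0.009]
contact_force: [4.2, 8.4, 4.4]
grip_width: 0.009
gripper_force: 19.7
```

```bash
python3 - <<'E'
from h import *
o=get_obs();go([.5302,.1909,.0847],-.207);print(o["gripper_force"],o["moment"])
E
```

```text
clock 13.45 units [-0.003 -0.314  0.661] turn 0.001 now [0.5172 0.1285 0.2165] yaw -0.2051 w 0.009 F [4.2 8.4 4.4]
19.658694863319397 [ 1.88338119 -0.87599297 -0.03888448]
```

Emit:
play_rows:
  commands:
    - [[0.9,0,0.05,-0.036,0],[0.9,0,0.105,-0.069,0],[0.9,0,0.162,-0.096,0],[0.9,0,0.22,-0.12,0],[0.9,0,0.28,-0.139,0],[0.9,0,0.342,-0.154,0],[0.9,0,0.405,-0.163,0],[0.9,0,0.467,-0.169,0],[0.9,0,0.53,-0.169,0],[0.9,0,0.592,-0.166,0],[0.9,0,0.65,-0.157,0],[0.9,0,0.7,-0.147,0]]

```text
clock: 14.45
tcp_pos: [0.4877, -0.0124, 0.2446]
orientation: [-3.124, 0.325, -0.007]
contact_force: [3.9, 1.3, 4.0]
grip_width: 0.0091
gripper_force: 21.2
```

Emit:
play_rows:
  commands:
    - [[0.9,0,0,0,0],[0.6,0,0,0,0],[0.3,0,0,0,0],[0.3,0,0,0,0],[0.3,0,0,-0.05,0],[0.3,0,0,-0.2,0],[0.3,0,0,-0.35,0],[0.3,0,0,-0.35,0]]

```text
clock: 15.12
tcp_pos: [0.4892, -0.011, 0.3187]
orientation: [-3.124, 0.324, -0.013]
contact_force: [1.8, 0.2, 2.4]
grip_width: 0.03
gripper_force: 0.0
```

```bash
python3 - <<'E'
from h import *
np.set_printoptions(precision=4,suppress=True)
p=cam("side")
print([(d["score"],d["rect"]) for d in viewer.trace(p,"flap")],[(d["score"],d["rect"]) for d in viewer.trace(p,"plate")])
# predicted handle for some angles
for a in(1.5,1.6,1.7,1.8,1.9):
    y=-.065+.168*np.cos(a);z=.094+.168*np.sin(a)
    c=np.array([.508,.087]);w=c+y*np.array([.2055,.9787]);print(a,w,z,proj(p,[[*w,z]]),proj(cam("top"),[[*w,z]]) if a in(1.6,1.8) else "")
w=cam("top")
a=cv2.resize(np.ascontiguousarray(p["pixels"][150:300,210:350,::-1]),(400,429));b=cv2.resize(np.ascontiguousarray(w["pixels"][150:300,210:350,::-1]),(400,429))
cv2.imwrite("pics/s2.png",np.hstack([a,b]))
go([.508,.087,.25],-.207)
E
```

```text
[(0.72, [282.9, 166.9, 338.1, 231.8]), (0.45, [251.0, 169.1, 341.0, 283.3])] [(0.75, [275.4, 233.8, 316.0, 260.2])]
1.5 [0.4971 0.035 ] 0.26157915774948115 [[306.0206 182.8158]] 
1.6 [0.4936 0.0186] 0.26192836531097285 [[309.1074 179.2785]] [[292.0066 229.6302]]
1.7 [0.4902 0.0022] 0.26059968815601475 [[312.116  176.2454]] 
1.8 [ 0.4868 -0.014 ] 0.2576064019875368 [[315.0112 173.7418]] [[306.8161 232.8821]]
1.9 [ 0.4835 -0.0298] 0.25297841473148563 [[317.7608 171.7843]] 
clock 15.42 units [ 0.008 -0.507  0.308] turn -0.0 now [ 0.4858 -0.0119  0.3117] yaw -0.2071 w 0.0297 F [-0.8  0.6  0.2]
```

View pics/s2.png

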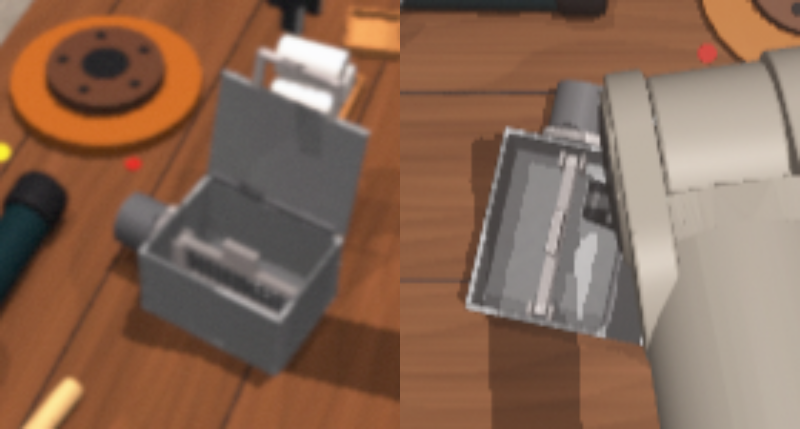

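s2 shows the flap leaning out past upright (about 1.78 rad), the plate with its grip tab in the box, and the bars still stacked. Next I go over the plate for a closer look.

Emit:
play_rows:
  commands:
    - [[0,0,-0.2,0,0],[0,0,-0.4,0,0],[0,0.008,-0.507,0.1,0],[0,0.008,-0.507,0.25,0],[0,0.008,-0.507,0.3,0],[0,0.008,-0.507,0.3,0],[0,0.008,-0.507,0.3,0]]

```text
clock: 16.0
tcp_pos: [0.5086, 0.0858, 0.2523]
orientation: [3.124, -0.327, -0.003]
contact_force: [0.1, 1.1, 0.3]
grip_width: 0.0427
gripper_force: 0.0
```

```bash
python3 - <<'E'
from h import *
np.set_printoptions(precision=4,suppress=True)
p=cam("wrist");save(p,"w5")
for d in viewer.trace(p,"plate")[:2]:
    q=cv2.minAreaRect(np.argwhere(d["pixels"])[:,::-1].astype(np.float32));print(d["score"],d["rect"],q)
    w=onz(p,cv2.boxPoints(q),.061);print(w,w.mean(0))
go([.508,.087,.055],-.207)
E
```

```text
0.74 [269.3, 101.9, 282.5, 263.0] ((276.5, 180.5), (159.0, 13.0), 90.0)
[[0.5852 0.0801 0.061 ]
 [0.5828 0.0689 0.061 ]
 [0.434  0.1002 0.061 ]
 [0.4367 0.1129 0.061 ]] [0.5097 0.0905 0.061 ]
clock 16.1 units [-0.011 -0.002  0.995] turn -0.001 now [0.5098 0.0862 0.2539] yaw -0.2091 w 0.0428 F [-0.   0.4  0.4]
```

View pics/w5.png

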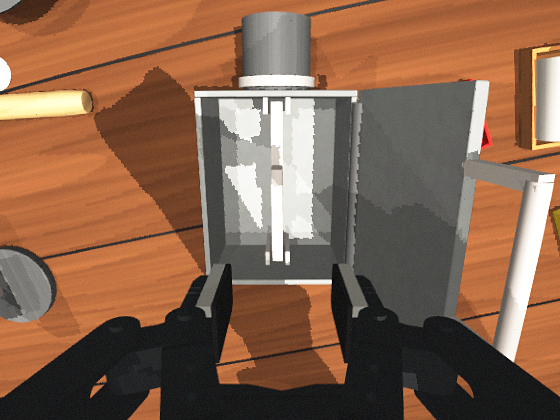

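w5 shows the plate edge-on at u≈276, rows 102–263, with its tab at (277,145–185) between the guides. I'll go down with the fingers 43 mm apart.

Emit:
play_rows:
  commands:
    - [[0,-0.004,-0.008,0.1,0],[0,-0.004,-0.008,0.25,0],[0,-0.004,-0.008,0.4,0],[0,-0.004,-0.008,0.55,0],[0,-0.004,-0.008,0.7,0],[0,-0.004,-0.008,0.8,0],[0,-0.004,-0.008,0.9,0],[0,-0.004,-0.008,0.98,0],[0,-0.004,-0.008,0.98,0],[0,-0.004,-0.008,0.98,0]]

```text
clock: 16.93
tcp_pos: [0.5092, 0.0883, 0.0573]
orientation: [3.124, -0.327, 0.001]
contact_force: [-0.6, -0.8, 0.2]
grip_width: 0.0429
gripper_force: 0.0
```

Emit:
play_rows:
  commands:
    - [[0.9,0,0,0,0],[0.9,0,0,0,0],[0.9,0,0,0,0],[0.9,0,0,0,0],[0.9,0,0,0,0],[0.9,0,0,0,0],[0.9,0,0,0,0]]
  grip_force: 60

```text
clock: 17.52
tcp_pos: [0.5099, 0.0891, 0.0583]
orientation: [-3.124, 0.325, -0.005]
contact_force: [-1.0, 0.3, 8.0]
grip_width: 0.0088
gripper_force: 59.6
```

Emit:
play_rows:
  commands:
    - [[0.9,0,0,-0.05,0],[0.9,0,0,-0.12,0],[0.9,0,0,-0.2,0],[0.9,0,0,-0.3,0],[0.9,0,0,-0.4,0],[0.9,0,0,-0.5,0],[0.9,0,0,-0.6,0],[0.9,0,0,-0.68,0],[0.9,0,0,-0.68,0],[0.9,0,0,-0.68,0],[0.9,0,0,-0.68,0],[0.9,0,0,-0.68,0]]

```text
clock: 18.52
tcp_pos: [0.5075, 0.0883, 0.1914]
orientation: [3.124, -0.325, -0.004]
contact_force: [-0.2, 0.1, -3.3]
grip_width: 0.0088
gripper_force: 58.9
```

```bash
python3 - <<'E'
from h import *
np.set_printoptions(precision=4,suppress=True)
p=cam("top");save(p,"t6")
im=p["pixels"];c=cv2.resize(np.ascontiguousarray(im[215:295,95:201,::-1]),(795,600),interpolation=cv2.INTER_CUBIC);cv2.imwrite("pics/lamp.png",c)
d=viewer.trace(p,"lamp")[0];print(d["rect"])
go([.4435,.3,.187],.03)
E
```

```text
[104.3, 230.6, 160.2, 278.1]
clock 18.62 units [-0.532 -0.969  0.023] turn -0.151 now [0.5078 0.0885 0.1915] yaw -0.2073 w 0.0091 F [ 0.4  0.2 -1.8]
```

View pics/lamp.png

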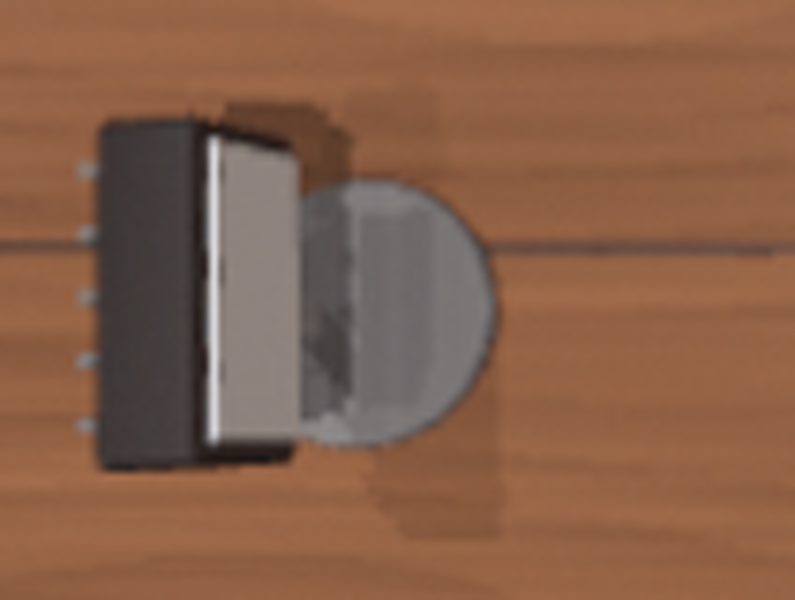

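The crop shows the lamp head's top face with front edge (195,120)–(198,463) and back edge (104,120)–(100,468). The lens faces right (-y), and the foot is at about (375,312).

```bash
python3 - <<'E'
from h import *
np.set_printoptions(precision=4,suppress=True)
p=cam("top")
c=lambda L:[[95+x/7.5,215+y/7.5] for x,y in L]
w=onz(p,c([[195,120],[198,463],[100,468],[104,120]]),.203);print(w,w.mean(0))
e=w[0]-w[1]+w[3]-w[2];y=np.arctan2(e[1],e[0]);print("edge yaw",y)
print("foot",onz(p,c([[365,312]]),.01), "lensmid",onz(p,c([[256,285]]),.16))
q=onz(p,c([[300,157],[298,440]]),.125);print(q)
lens=w[:2].mean(0);lens[2]=.16
n=np.array([np.sin(y),-np.cos(y),0]);t=lens+.1*n;print(lens,t)
go([t[0],t[1],.185],y)
E
```

```text
[[0.497  0.4202 0.203 ]
 [0.3909 0.4128 0.203 ]
 [0.3893 0.4434 0.203 ]
 [0.497  0.4493 0.203 ]] [0.4435 0.4314 0.203 ]
edge yaw 0.062056894515744754
foot [[0.4435 0.4309 0.01  ]] lensmid [[0.4473 0.4145 0.16  ]]
[[0.4919 0.4155 0.125 ]
 [0.3973 0.4109 0.125 ]]
[0.4439 0.4165 0.16  ] [0.4501 0.3167 0.16  ]
clock 18.67 units [-0.517 -1.057  0.034] turn -0.171 now [0.508  0.0886 0.1917] yaw -0.2072 w 0.0089 F [-1.1 -1.8 -2.6]
```

Emit:
play_rows:
  commands:
    - [[0.9,-0.08,-0.15,0.01,0],[0.9,-0.16,-0.3,0.01,0],[0.9,-0.24,-0.45,0.02,0],[0.9,-0.32,-0.6,0.02,0],[0.9,-0.38,-0.74,0.03,-0.05],[0.9,-0.44,-0.86,0.03,-0.1],[0.9,-0.5,-0.96,0.03,-0.15],[0.9,-0.52,-1,0.03,-0.167],[0.9,-0.52,-1,0.03,-0.167],[0.9,-0.52,-1,0.03,-0.167],[0.9,-0.52,-1,0.03,-0.167]]

```text
clock: 19.58
tcp_pos: [0.4488, 0.3037, 0.1862]
orientation: [3.139, 0.08, -0.0]
contact_force: [-0.0, -0.7, -2.8]
grip_width: 0.0092
gripper_force: 59.1
```

```bash
python3 - <<'E'
from h import *
np.set_printoptions(precision=4,suppress=True)
go([.449,.317,.185],.055)
p=cam("side");w=cam("top")
for q in(p,w): print([(d["score"],d["rect"]) for d in viewer.trace(q,"plate")])
a=cv2.resize(np.ascontiguousarray(p["pixels"][150:390,210:370,::-1]),(400,600));b=cv2.resize(np.ascontiguousarray(w["pixels"][190:310,90:170,::-1]),(400,600))
cv2.imwrite("pics/s7.png",np.hstack([a,b]))
E
```

```text
clock 19.58 units [ 0.004 -0.067  0.006] turn -0.002 now [0.4488 0.3037 0.1862] yaw 0.0512 w 0.0092 F [-0.  -0.7 -2.8]
[(0.83, [259.8, 270.4, 318.4, 300.8])]
[(0.69, [167.2, 222.9, 178.8, 268.1])]
```

View pics/s7.png

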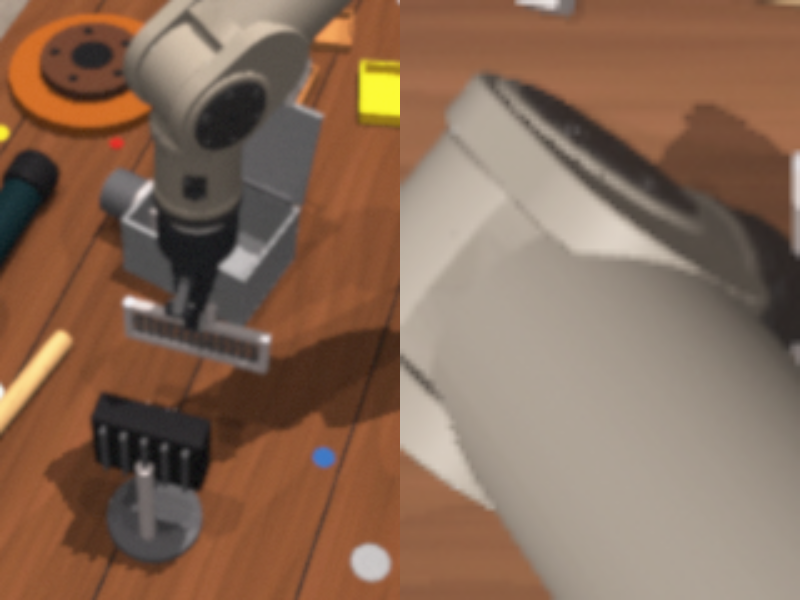

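s7 shows the plate held upright facing the lamp, with frame corners (in the left crop) at (123,300), (270,335), (268,371), (128,333). The flap is open. One check of where the mesh is, while moving 13 mm closer.

Emit:
play_rows:
  commands:
    - [[0.9,0.004,-0.03,0.006,0],[0.9,0.004,-0.065,0.006,0],[0.9,0.004,-0.065,0.006,0],[0.9,0.004,-0.065,0.006,0],[0.9,0.004,-0.065,0.006,0],[0.9,0.004,-0.065,0.006,0]]

```text
clock: 20.28
tcp_pos: [0.4481, 0.3187, 0.1854]
orientation: [3.14, 0.086, -0.0]
contact_force: [0.2, -0.1, -2.8]
grip_width: 0.0093
gripper_force: 59.1
```

```bash
python3 - <<'E'
from h import *
np.set_printoptions(precision=4,suppress=True)
p=cam("side")
# pre-move corners on plane through y=.3037(+.005 front face), yaw .0512
n=np.array([-np.sin(.0512),np.cos(.0512),0]);P=np.array([.4488,.3037,.18])+.005*n
c,d=ray(p,[[210+x/2.5,150+y/2.5] for x,y in [[123,300],[270,335],[268,371],[128,333]]])
X=c+d*(((P-c)@n)/(d@n))[:,None];print(X,X.mean(0))
go([.449,.317,.185],.055)
w=cam("top")
for t in ("bar_c","trough"): print(t,[(d["score"],np.round(d["rect"])) for d in viewer.trace(w,t)])
print(get_obs()["gripper_force"],np.abs(get_obs()["qvel"]).max())
d=[d for d in viewer.trace(w,"bar_c")][0];ys,xs=np.nonzero(d["pixels"]);print(onz(w,[[xs.mean(),ys.mean()]],.085))
E
```

```text
[[0.5238 0.3125 0.1945]
 [0.3709 0.3047 0.2006]
 [0.3695 0.3046 0.1378]
 [0.5205 0.3124 0.1385]] [0.4462 0.3086 0.1678]
clock 20.33 units [0.004 0.009 0.002] turn -0.0 now [0.448  0.3187 0.1854] yaw 0.0549 w 0.0091 F [ 1.2  0.  -2.7]
bar_c [(0.84, array([375., 204., 393., 236.]))]
trough [(0.83, array([316., 217., 344., 247.])), (0.79, array([361., 206., 401., 245.])), (0.74, array([375., 262., 421., 304.])), (0.69, array([162., 223., 172., 272.])), (0.64, array([417., 223., 451., 253.]))]
59.07966675236821 0.0006772594293663016
[[ 0.532  -0.2287  0.085 ]]
```

```bash
python3 -c "
from bench import r
print(r.hand_in())"
```

```text
the job is handed in; nothing more can be done
None
```

I handed the job in at about 20 s: bar_c is saddled on the two trough bars, the flap stands open at about 1.78 rad, and the plate is held upright about 98 mm in front of the lens; the hand-in gave no verdict.

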